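# Clamp a connector box in the bench test fixture

### The arm

A 6-joint arm with a two-finger parallel gripper is mounted at the origin on the work surface. World frame = base frame: x ahead of the robot, y to its left, z up, the work surface at z = 0. Lengths are in m, angles in rad, forces in N, time in s.
With the tool pointing down it reaches from about 0.35 to 0.975 m from the base axis. Payload 4.9 kg.
Tool frame: the origin (TCP) lies midway between the tips of the shut fingers; the grasp point (between the pads) lies 19 mm behind it; z points along the fingers, y is the direction in which the jaws open and shut (so a half turn about z gives the same grasp; the last joint's range is limited). The gripper opens to 85 mm and grips with 20 to 120 N. Pads are 22 mm wide; open, the fingers measure 114 mm over their backs; the gripper's body (76 mm by 85 mm) begins 54 mm behind the grasp point. The pads swing forward as they close: fully open they stand 13 mm farther back than shut.
Start: joints at [1.132, 0.053, 1.613, -0, 1.476, -0.119], TCP at [0.196, 0.593, 0.231] pointing down, gripper open.
Joint ranges: [-3.01, 3.01], [-1.01, 2.22], [0.06, 2.58], [-1.02, 4.17], [0.09, 2.62], [-3.14, 3.14]. Speed limits (rad/s): [2.57, 2.57, 3.14, 3.14, 3.14, 3.14].

### API

Orientations are given as a unit quaternion [w, x, y, z].
In Python, from plant import state, grab_frame, camera_params, job_done, boxes_of gives the robot as it stands.
- The arm moves only by the tool step_arm, never from a script. Its argument "steps" is a list of rows, each a list of 4 numbers: the shift along the tool's x, y, z in mm, then the turn about the tool's z in degrees. A call has 1 to 8 rows; each row shifts and turns the pose as measured when the row begins, along the tool's axes as they then stand; what a row does not reach is not made up. A row lasts 1/10 s, in which the tool goes at most 50 mm and 8.59 degrees, less where a joint would pass 70% of its speed; a pose out of reach is approached as far as the arm can. A call is refused whole if a number of a shift passes 50 or a number of a turn 8.59, either way. A call with a gripper value outside its range is refused whole. "claw" is the opening in per cent of the stroke, from 0 (shut) to 100 (fully open), set as the call begins (left out, the last holds). The fingers move at their own pace and stop on an object; the grip force is fixed at half the most. Time passes only in rows, so rows that do not move let the fingers close. It gives the time, the measured TCP pose, the force and the opening at its end, in the units of the state.
- state(): the state, without advancing time (a new reading comes with each control period).
- grab_frame(name): name is "scene" or "top" or "wrist"; returns (picture, depth): 480x640x3 uint8, red, green, blue; 480x640 float32, m along the optical axis (not along the pixel's ray), 0 where there is no reading.
- camera_params(name): a dict with "mtx" (3x3 intrinsics, pixels), "extrinsics" (4x4, takes a point from camera to world coordinates); the wrist camera has in their place "T_tool_cam" (4x4, takes a point from camera to tool coordinates, whose origin is the TCP and whose axes are the flange's). Camera axes: x right, y down, z forward; pixel columns grow to the right and rows downward; lengths in m; the calibration is good to about 2 mm. A picture is of the moment at which its call begins: read the wrist's pose just before it. camera_params takes no time and is no camera call.
- job_done(): hands the job in, once; it reports no verdict.
Trained networks look in the newest picture that a camera, given by its name, has taken for a name from the list of things; names that differ only in an ending like _2 or _b are one class to them, and where a whole thing is asked for, a point or a joint stands for the part that bears it (a point fixed in the world has none). Each returns a list of dicts, best first, with "p" (0 to 1); they miss things now and then, are a little off and sometimes report something else, mostly with a low value. They report only what shows in the picture. A call takes as long as a camera call. They do not tell look-alikes from the thing itself.
- boxes_of(camera, label): "box" ([left, top, width, height] in pixels, round what is visible of it).
The state is a dict: "time": time; "joint_pos": joint angles; "joint_vel": joint speeds; "joint_efforts": joint torques, N m; "tool_pos": TCP position; "tool_rot": TCP orientation; "contact_force": force on the tool from outside, world axes, zero at the start; "ft_torque": the same for the moment, N m; "gripper_width": opening from 0.0 (shut) to 1.0 (fully open).
Only numpy, scipy, OpenCV 4.12 (cv2) and the standard library are available. Lean on these libraries where they do the work, as an engineer would, in place of code of your own. Each camera call takes 0.05 s, during which the arm holds its last target. There are 200 camera calls.

### The job

Swing the fixture's clamp lever fully open, lay the longer of the two aluminium connector boxes flat in the fixture's bed between the corner guides and let go of it, then swing the lever back over and press it down by feel, firmly but gently, until its rubber foot bears on the box without crushing it (a good push with a finger or two). Leave the shorter box and the other things on the bench where they are.

Things in the scene. Friction and masses are not known exactly. Their poses are not given: they have to be found in the camera images.
- fixture: Bench test fixture, fixed: aluminium base plate from x = -50 to +115 and y = -75 to +75 mm, 20 mm thick. Origin: under the bed's centre, on the bench, z up. Two dark hinge cheeks stand at x = 72 to 108, y = -21 to +21 mm, up to z = 104 mm; a black contact head stands at x = 50 to 80, y = 30 to 70 mm, up to z = 50 mm.
- bed (a point): Centre of the bed, on top of the base plate (z = 20 mm); axes as the fixture. Steel strips form four L-shaped corner guides, up to z = 46 mm, round a space of 55 mm (x) by 117 mm (y); the box lies in it with its long side along y, either way round. The middle of each side is open: 79 mm on the long sides, 31 mm at the ends.
- packing (a point): Mid-height reference of the black support block, 34 (x) x 60 (y) mm, in the middle of the bed, on which the box rests: this point is fixed in the fixture at z = 30 mm, but the block's top was set by hand anywhere from 6 mm below to 6 mm above it, different each time and not told.
- hinge (a point): The lever's hinge axis, in the fixture at x = 90, y = 0, z = 90 mm; the axis runs along the fixture's y.
- lever (a joint): Clamp lever angle, rad. 0: level, pointing from the hinge to the fixture's -x (towards the robot) over the bed; positive: raised; 1.57: upright; 1.9: fully open, leaning back against its stop; -0.2: lowest. Stiff (about 0.3 N m of friction), it stays where it is left. Clamped on the box it ends anywhere from -0.1 to +0.1, by the support's height.
- grip (a point): Middle of the lever's black rubber grip, a round bar 20 mm in diameter and 60 mm long, along the lever. This point lies on the lever's centre line 150 mm from the hinge; the grip runs from 120 to 180 mm. The rest of the lever is a steel bar 14 mm wide and 12 mm thick. Site axes: x from the tip towards the hinge, z upward when the lever is level.
- foot (a point): Lowest point of the clamp's rubber foot (ball of 18 mm diameter) under the lever, 90 mm from the hinge and 22 mm below the lever's centre line; it comes down on the middle of the box. A push of 6 to 12 N on the grip clamps the box well (the foot must bear with over 5 N); over 45 N at the foot crushes the lid.
- long_box: The box to clamp, loose on the bench: plain aluminium connector box with a grey lid, 48 mm (its x) x 110 mm (its y) x 40 mm high, about 0.34 kg, with a brass socket 14 mm in diameter sticking 6 mm out of the middle of each end (18 mm up). Origin: centre of its underside.
- long_box_top (a point): Centre of the long box's lid, 40 mm above its origin.
- short_box: Bystander: a similar box, 48 x 74 x 40 mm (74 along its y, plus the 6 mm sockets at the ends). Origin: centre of its underside. It and the long box lie on the robot's right, one nearer and one farther, in either order.
- carton: Bystander: closed cardboard carton 100 x 75 x 55 mm. Origin: centre of its underside.
- jar: Bystander: jar 60 mm in diameter, 75 mm high. Origin: centre of its underside.
- screwdriver: Bystander: screwdriver lying on the bench.
Mind the look-alikes: they are no part of the job. Leave any pink or turquoise look-alike of the long_box alone.

How it is judged:
By the outcome, as a careful person would: the job done as asked, in the order asked, and still so for the second after the job is handed in, with the robot touching nothing.
It also fails if it takes over 70 s, if anything falls off the work surface, if the arm or the gripper's body presses on something with over 40 N, if the wrist force passes 120 N, or if a joint passes its speed limit or range.

## Working session

There is one attempt and no reset: what is moved stays moved. The work goes in short steps, Python scripts to look and compute and a tool call to move; the robot and the scene stay as the last step left them, time stands still between calls to the robot, and variables do not carry over. Pictures are saved under pics/ and viewed, about 8 in all and at most 12, crops included, and the job is handed in when it is done.

Besides the shell and the picture viewer there is one more tool, called after "Request:" in YAML: its name, and indented under it one key for each argument. step_arm: Moves the arm, as the interface text tells. Its arguments: {"type":"object","properties":{"steps":{"type":"array"},"claw":{"type":"number"}},"required":["steps"]}

```bash
mkdir -p pics; ls; cat > h.py <<'E'
import numpy as np,cv2
from plant import *
from scipy.spatial.transform import Rotation as R
def cloud(name):
    s=state(); im,d=grab_frame(name); c=camera_params(name); K=np.array(c['mtx'])
    if name=='wrist':
        T=np.eye(4);q=s['tool_rot'];T[:3,:3]=R.from_quat([q[1],q[2],q[3],q[0]]).as_matrix();T[:3,3]=s['tool_pos'];T=T@np.array(c['T_tool_cam'])
    else: T=np.array(c['extrinsics'])
    v,u=np.mgrid[:480,:640]
    P=np.stack([(u-K[0,2])/K[0,0]*d,(v-K[1,2])/K[1,1]*d,d],-1)@T[:3,:3].T+T[:3,3]
    P[d==0]=np.nan
    return im,d,P
def save(im,n): cv2.imwrite('pics/'+n+'.png',cv2.cvtColor(im,cv2.COLOR_RGB2BGR))
E
python3 - <<'E'
from h import *
print(state())
for n in ['top','scene']:
    im,d,P=cloud(n); save(im,n+'0'); np.savez(n+'0.npz',im=im,P=P)
    print(n,camera_params(n)['extrinsics'])
    for l in ['fixture','long_box','short_box','lever','carton','jar','screwdriver']:
        for b in boxes_of(n,l)[:3]:
            x,y,w,h=b['box']; p=P[int(y+h/2),int(x+w/2)]
            print(l,np.round(b['box']),round(b['p'],2),np.round(p,3))
E
```

```text
pics
{'time': 0.0, 'joint_pos': array([ 1.13201167e+00,  5.33605346e-02,  1.61427978e+00, -1.12083930e-05,
        1.47599558e+00, -1.19001233e-01]), 'joint_vel': array([-0.00120831, -0.00051287,  0.0005113 ,  0.00085339, -0.00059129,
        0.00259038]), 'joint_efforts': array([-9.38533376e-04, -3.93681371e+01, -3.70176387e+01, -1.38147830e-04,
        6.82527025e-03,  1.01624192e-06]), 'tool_pos': array([0.19621532, 0.5927519 , 0.23006923]), 'tool_rot': array([-2.75879779e-04,  1.59210690e-01,  9.87244100e-01, -9.83678939e-04]), 'contact_force': array([0.00425419, 0.34355325, 0.45709162]), 'ft_torque': array([ 0.03288742, -0.01145656,  0.04662345]), 'gripper_width': 0.9967038724959334}
top [[-0.02753714 -0.9945994   0.10006866  0.43739683]
 [-0.99960263  0.02800166  0.00324007 -0.0239598 ]
 [-0.00602466 -0.09993967 -0.99497526  1.07965283]
 [ 0.          0.          0.          1.        ]]
fixture [220. 196.  80.  89.] 0.63 [0.554 0.11  0.021]
long_box [380. 326.  51.  33.] 0.92 [ 0.311 -0.216  0.042]
long_box [323. 209.  38.  52.] 0.84 [ 0.56 -0.08  0.04]
long_box [353. 278.  55
[... 606 characters left out ...]
       0.          1.        ]]
fixture [322. 184.  76.  85.] 0.68 [0.532 0.161 0.023]
long_box [296. 257.  35.  45.] 0.84 [ 0.582 -0.098  0.042]
long_box [189. 241.  37.  41.] 0.59 [ 0.316 -0.233  0.037]
short_box [269. 306.  31.  34.] 0.7 [ 0.616 -0.249  0.037]
short_box [323. 185.  75.  89.] 0.47 [0.546 0.147 0.025]
lever [336. 186.  37.  48.] 0.64 [0.545 0.118 0.12 ]
lever [322. 187.  76.  86.] 0.2 [0.546 0.147 0.025]
carton [395. 168.  32.  33.] 0.74 [0.558 0.388 0.057]
carton [322. 184.  74.  86.] 0.51 [0.533 0.155 0.024]
jar [372. 292.  27.  40.] 0.75 [ 0.8   -0.088  0.076]
jar [324. 186.  73.  87.] 0.61 [0.546 0.147 0.025]
screwdriver [131. 328.  77.  13.] 0.92 [ 0.422 -0.449  0.026]
```

```bash
python3 - <<'E'
import cv2
a=cv2.imread('pics/top0.png')[100:380,80:560]
cv2.imwrite('pics/t1.png',cv2.resize(a,(800,467),interpolation=cv2.INTER_CUBIC))
a=cv2.imread('pics/scene0.png')[160:350,160:440]
cv2.imwrite('pics/s1.png',cv2.resize(a,(800,543),interpolation=cv2.INTER_CUBIC))
E
```

```text
(no output)
```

View pics/t1.png

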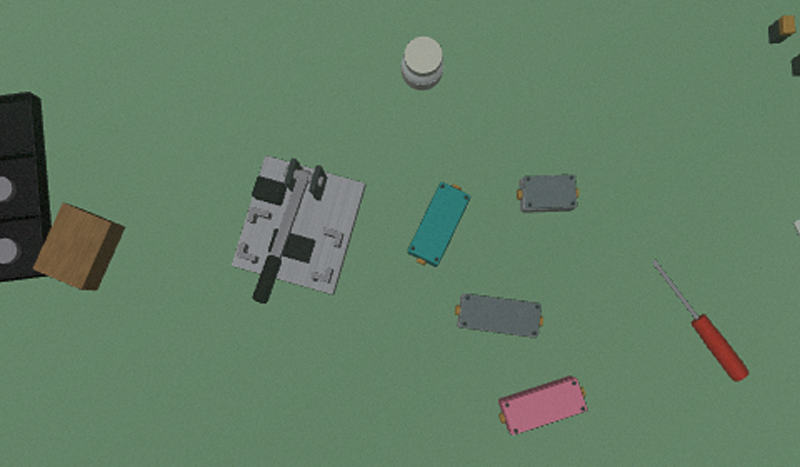

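View pics/s1.png

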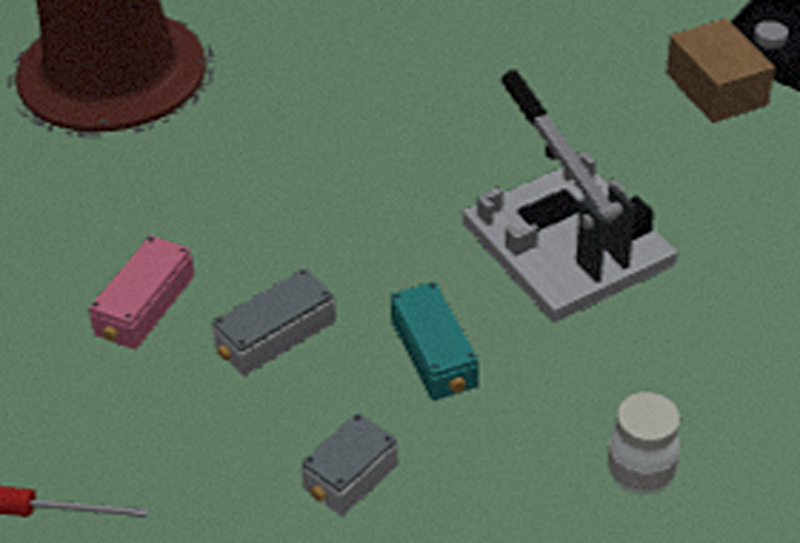

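```bash
cat > m.py <<'E'
from h import *
def rect(P,c,r,z0,z1):
    m=(np.hypot(P[...,0]-c[0],P[...,1]-c[1])<r)&(P[...,2]>z0)&(P[...,2]<z1)
    m=m.astype(np.uint8); n,l,st,_=cv2.connectedComponentsWithStats(m); k=1+np.argmax(st[1:,4]); 
    Q=P[l==k]; (cx,cy),(w,h),a=cv2.minAreaRect((Q[:,:2]*1000).astype(np.float32))
    return np.round([cx,cy,w,h,a],1),np.round(np.median(Q[:,2]),4),len(Q)
E
python3 - <<'E'
from m import *
for n in ['top','scene']:
    P=np.load(n+'0.npz')['P']
    print(n,'fix',rect(P,(.55,.11),.14,.012,.03))
    print('box',rect(P,(.431,-.165),.09,.033,.047), 'short',rect(P,(.596,-.238),.07,.033,.047))
    print('teal',rect(P,(.56,-.08),.08,.033,.047))
    m=(np.hypot(P[...,0]-.5,P[...,1]-.11)<.2)&(P[...,2]>.09)&(P[...,2]<.3)
    Q=P[m]; print(len(Q)); i=np.argsort(Q[:,0]); print(np.round(Q[i][::25],3))
E
```

```text
top fix (array([558.5,  81. ,  84. , 165.4,  72.5]), np.float64(0.0204), 2125)
box (array([ 432. , -165.5,  108.7,   46.5,   80.5]), np.float64(0.0401), 958) short (array([ 601.4, -241.3,   72.6,   46.7,   90. ]), np.float64(0.0401), 623)
teal (array([562.1, -85.5,  46.5, 108.4,  62.8]), np.float64(0.0402), 922)
867
[[0.456 0.14  0.14 ]
 [0.462 0.145 0.146]
 [0.468 0.14  0.148]
 [0.473 0.142 0.148]
 [0.479 0.134 0.145]
 [0.483 0.135 0.139]
 [0.489 0.131 0.14 ]
 [0.494 0.139 0.14 ]
 [0.5   0.127 0.136]
 [0.504 0.138 0.137]
 [0.51  0.125 0.134]
 [0.515 0.122 0.126]
 [0.523 0.122 0.128]
 [0.53  0.124 0.126]
 [0.537 0.115 0.101]
 [0.542 0.114 0.109]
 [0.55  0.112 0.119]
 [0.556 0.121 0.119]
 [0.563 0.109 0.113]
 [0.57  0.117 0.112]
 [0.579 0.111 0.113]
 [0.586 0.113 0.108]
 [0.593 0.101 0.104]
 [0.6   0.106 0.101]
 [0.604 0.108 0.101]
 [0.61  0.076 0.091]
 [0.613 0.081 0.099]
 [0.616 0.101 0.1  ]
 [0.618 0.092 0.099]
 [0.62  0.073 0.094]
 [0.623 0.073 0.092]
 [0.626 0.074 0.103]
 [0.628 0.111 0.104]
 [0.632 0.074 0.104]
 [0.638 0.107 0.101]]
scene fix (array([569. , 109.1, 155.1, 170.1,  74.3]), np.float64(0.0199), 1494)
box (array([ 433.7, -166.6,  111.3,   51.4,   81.9]), np.float64(0.0392), 554) short (array([ 603.8, -242.8,   72.9,   49.4,   89.4]), np.float64(0.0394), 468)
teal (array([563.5, -86.6,  47.9, 112.8,  62.9]), np.float64(0.0393), 559)
539
[[0.455 0.145 0.139]
 [0.471 0.139 0.14 ]
 [0.482 0.135 0.141]
 [0.491 0.132 0.14 ]
 [0.501 0.138 0.135]
 [0.512 0.129 0.135]
 [0.52  0.127 0.126]
 [0.531 0.123 0.124]
 [0.54  0.118 0.099]
 [0.551 0.12  0.122]
 [0.561 0.117 0.116]
 [0.571 0.104 0.104]
 [0.582 0.103 0.115]
 [0.592 0.1   0.094]
 [0.602 0.095 0.103]
 [0.61  0.081 0.092]
 [0.615 0.079 0.1  ]
 [0.619 0.091 0.094]
 [0.625 0.119 0.1  ]
 [0.63  0.076 0.104]
 [0.634 0.09  0.093]
 [0.642 0.101 0.1  ]]
```

```bash
cat >> h.py <<'E'
def go(x,y,z,yaw=None):
    """print tool-frame delta mm to a TCP target (m); yaw = world angle (deg) of tool y, mod 180"""
    s=state();q=s['tool_rot'];M=R.from_quat([q[1],q[2],q[3],q[0]]).as_matrix()
    d=M.T@(np.array([x,y,z])-s['tool_pos'])*1000; a=np.degrees(np.arctan2(M[1,1],M[0,1]))
    t=None if yaw is None else -((yaw-a+90)%180-90)
    print('t',round(s['time'],2),'tcp',np.round(s['tool_pos'],4),'yawY',round(a,2),'tilt',np.round(M[:,2],4),'F',np.round(s['contact_force'],1),'d',np.round(d,1),'turn',t)
E
python3 - <<'E'
from m import *
from scipy.optimize import minimize
Ps=[np.load(n+'0.npz')['P'] for n in ['top','scene']]
for n,P in zip(['top','scene'],Ps):
    m=(np.hypot(P[...,0]-.56,P[...,1]-.107)<.14)&(P[...,2]>.015)&(P[...,2]<.025)
    Q=(P[m][:,:2]*1000).astype(np.float32); (cx,cy),s,a=cv2.minAreaRect(Q); yaw=a-90
    t=np.radians(yaw); o=np.array([cx,cy])-32.5*np.array([np.cos(t),np.sin(t)])
    print(n,cx,cy,s,a,'origin',o)
    F=np.array([[np.cos(t),np.sin(t)],[-np.sin(t),np.cos(t)]])
    Q=P.reshape(-1,3)*1000; Q=Q[~np.isnan(Q[:,0])]; xy=(Q[:,:2]-o)@F.T; L=np.c_[xy,Q[:,2]]
    l=L[(abs(L[:,1])<8)&(L[:,2]>95)&(L[:,2]<250)&(L[:,0]>-150)&(L[:,0]<60)]
    b=l[l[:,0]>-15]; k=l[l[:,0]<-40]
    print('bar',np.polyfit(b[:,0],b[:,2],1),'grip x',k[:,0].min(),'y',np.median(k[:,1]),np.median(b[:,1]))
    c=L[(L[:,2]>98)&(L[:,2]<108)&(L[:,0]>65)&(L[:,0]<115)&(abs(L[:,1])<35)]; print('cheek',c.min(0),c.max(0))
    g=L[(L[:,2]>40)&(L[:,2]<50)&(abs(L[:,0])<48)&(abs(L[:,1])<75)]; print('guides',g.min(0),g.max(0))
    p=L[(abs(L[:,0])<15)&(abs(L[:,1])<28)&(L[:,2]<42)&(L[:,2]>22)]; print('packing z',np.median(p[:,2]),len(p))
t=np.radians(-16.5); 
E
python3 -c "
from h import *
go(.475,.138,.25,73.5)"
```

```text
top 568.4498291015625 112.6973876953125 (150.3547821044922, 165.2738037109375) 72.54753875732422 origin [537.44593019 122.44460536]
bar [ -0.27898043 121.26793775] grip x -84.50124225977959 y -0.46090633895111477 -1.2196055458892228
cheek [ 65.27510778 -21.65184798  98.13163925] [107.50598023  21.58227739 107.66871214]
guides [-35.51072475 -66.74390636  40.62287336] [35.01736967 67.57360012 49.74564373]
packing z 26.554398559308634 198
scene 570.44921875 109.97022247314453 (154.32296752929688, 168.23146057128906) 73.08477020263672 origin [539.35528969 119.42630918]
bar [ -0.24308685 117.30025453] grip x -87.69401988911132 y -1.8653626310524984 -1.4743710487440242
cheek [ 66.58302883 -22.21652271  98.06963468] [108.88890284  24.81233382 107.52614865]
guides [-38.47097032 -65.77862677  40.00775378] [35.01733127 70.63594545 49.14934686]
packing z 25.92197311963784 127
t 0.8 tcp [0.1965 0.5933 0.2314] yawY 71.68 tilt [ 0.e+00  1.e-04 -1.e+00] F [ 0.2 -0.1 -0.4] d [-407.5 -344.7  -18.7] turn -1.8232097314384816
```

Request:
step_arm:
  steps:
    - [-38, -31, 1, -0.9]
    - [-38, -31, 1, 0]
    - [-38, -31, 1, 0]
    - [-38, -31, 1, 0]
    - [-38, -31, 1, 0]
    - [-38, -31, 1, 0]
    - [-38, -31, 1, 0]
    - [-38, -31, 1, 0]
  claw: 100

```text
time: 1.6
tool_pos: [0.4152, 0.2622, 0.2237]
tool_rot: [0.002, 0.145, 0.989, 0.002]
contact_force: [1.1, 1.0, 0.1]
gripper_width: 1.001
```

```bash
python3 -c "
from h import *
go(.4853,.1388,.2,72.55)"
```

```text
t 1.6 tcp [0.4152 0.2622 0.2237] yawY 73.33 tilt [ 0.0038  0.0036 -1.    ] F [1.1 1.  0.1] d [-102.5  -98.2   23.5] turn 0.7817647401287076
```

Request:
step_arm:
  steps:
    - [-34, -32, 5, 0.5]
    - [-34, -32, 5, 0]
    - [-28, -28, 5, 0]
    - [-5, -5, 3, 0]
    - [0, 0, 0, 0]

```text
time: 2.1
tool_pos: [0.4881, 0.1299, 0.2066]
tool_rot: [0.004, 0.154, 0.988, 0.003]
contact_force: [-1.0, 0.6, -0.6]
gripper_width: 1.0
```

```bash
python3 - <<'E'
from h import *
go(.4853,.1388,.108,72.55)
im,d,P=cloud('wrist'); save(im,'w1'); np.savez('w1.npz',im=im,P=P)
o=np.array([537.4,122.4]); t=np.radians(-17.45); F=np.array([[np.cos(t),np.sin(t)],[-np.sin(t),np.cos(t)]])
Q=P.reshape(-1,3)*1000; Q=Q[~np.isnan(Q[:,0])]; L=np.c_[(Q[:,:2]-o)@F.T,Q[:,2]]
np.save('w1L.npy',L)
for x0 in range(-100,60,20):
    l=L[(abs(L[:,0]-x0)<10)&(L[:,2]>95)&(L[:,2]<180)&(abs(L[:,1])<30)]
    if len(l)>20: print(x0,len(l),l[:,1].min(),l[:,1].max(),l[:,2].max(),np.median(l[:,2]))
E
```

```text
t 2.1 tcp [0.4881 0.1299 0.2066] yawY 72.32 tilt [ 0.0083  0.004  -1.    ] F [-1.   0.6 -0.6] d [ 6.   7.  98.6] turn -0.23143522009853257
-80 1209 -9.07422982128476 10.67808279478813 149.94896159485043 145.34193443723203
-60 1227 -9.272568852088039 10.701847366995706 147.16953883441158 142.03057812674783
-40 1028 -9.37132626402958 10.661535437285746 141.78464175552838 136.1820724009895
-20 636 -8.89768585175087 10.181724548131237 136.0823668869346 128.04495106334
0 603 -7.882551609590454 9.014415440164944 125.78487814940137 122.01745088680238
20 482 -6.135468097379867 7.457873478884733 119.70808109577116 116.23259086664282
40 426 -6.161183735338011 7.368140767875348 114.42044421742756 110.25174766233428
```

View pics/w1.png

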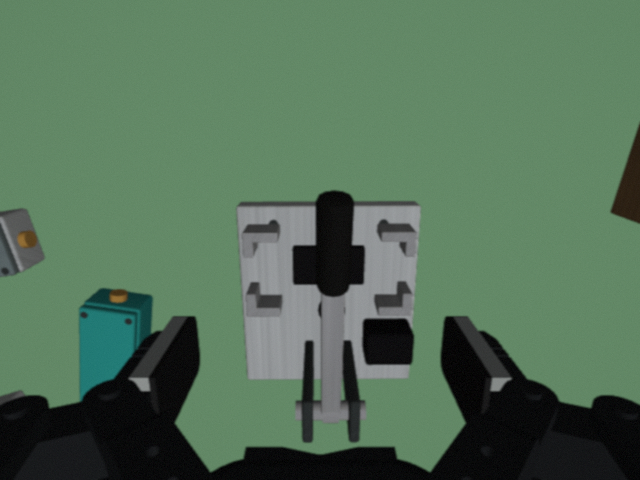

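Request:
step_arm:
  steps:
    - [6, 7, 25, 0]
    - [0, 0, 30, 0]
    - [0, 0, 30, 0]
    - [0, 0, 13, 0]
    - [0, 0, 0, 0]

```text
time: 2.65
tool_pos: [0.485, 0.1469, 0.1098]
tool_rot: [0.007, 0.149, 0.989, 0.005]
contact_force: [0.3, -0.8, 0.2]
gripper_width: 0.999
```

```bash
python3 -c "
from h import *
go(.4853,.1388,.108,72.55)"
```

```text
t 2.65 tcp [0.485  0.1469 0.1098] yawY 72.9 tilt [ 0.0151  0.0072 -0.9999] F [ 0.3 -0.8  0.2] d [-2.7 -7.7  1.8] turn 0.35310429008326594
```

Request:
step_arm:
  steps:
    - [0, 0, 0, 0]
    - [0, 0, 0, 0]

```text
time: 2.85
tool_pos: [0.4856, 0.1483, 0.112]
tool_rot: [0.008, 0.148, 0.989, 0.005]
contact_force: [-0.4, 0.2, 0.3]
gripper_width: 0.998
```

```bash
python3 -c "
from h import *
go(.4853,.1388,.108,72.55)"
```

```text
t 2.85 tcp [0.4856 0.1483 0.112 ] yawY 73.03 tilt [ 0.0176  0.0078 -0.9998] F [-0.4  0.2  0.3] d [-2.4 -9.3  3.9] turn 0.47577953526541705
```

Request:
step_arm:
  steps:
    - [-2, -9, 4, 0.4]
    - [0, 0, 0, 0]
    - [0, 0, 0, 0]

```text
time: 3.15
tool_pos: [0.4873, 0.1387, 0.1113]
tool_rot: [0.011, 0.151, 0.988, 0.006]
contact_force: [-0.5, 0.3, 0.3]
gripper_width: 1.0
```

```bash
python3 -c "
from h import *
go(.4853,.1388,.108,72.55);print(state()['joint_vel'].round(4))"
```

```text
t 3.15 tcp [0.4873 0.1387 0.1113] yawY 72.6 tilt [ 0.0239  0.0085 -0.9997] F [-0.5  0.3  0.3] d [ 2.  -0.6  3.3] turn 0.05359914323024384
[-0.0129 -0.006   0.0033 -0.0048  0.0019 -0.0032]
```

Request:
step_arm:
  steps:
    - [0, 0, 0, 0]
    - [0, 0, 0, 0]
    - [0, 0, 0, 0]
    - [0, 0, 0, 0]

```text
time: 3.55
tool_pos: [0.4879, 0.1384, 0.1122]
tool_rot: [0.012, 0.152, 0.988, 0.006]
contact_force: [0.2, 1.0, 0.3]
gripper_width: 1.004
```

```bash
python3 -c "
from h import *
go(.4853,.1388,.108,72.55);print(state()['joint_vel'].round(4),state()['joint_pos'].round(4),state()['joint_efforts'].round(3))"
```

```text
t 3.55 tcp [0.4879 0.1384 0.1122] yawY 72.55 tilt [ 0.0255  0.0088 -0.9996] F [0.2 1.  0.3] d [ 2.7 -0.4  4.2] turn -0.002891066901383965
[-0.0017  0.0002  0.0004  0.0009  0.0016  0.0003] [ 0.1264 -0.1458  2.0104  0.0058  1.2506 -1.1413] [-2.5000e-02 -2.8174e+01 -3.4551e+01  1.5000e-02 -8.4000e-02 -0.0000e+00]
```

Request:
step_arm:
  steps:
    - [2, 0, 5, 0]
    - [0, 0, 1, 0]
    - [0, 0, 0, 0]
    - [0, 0, 0, 0]
    - [0, 0, 0, 0]
    - [0, 0, 0, 0]
  claw: 0

```text
time: 4.15
tool_pos: [0.4856, 0.1395, 0.1051]
tool_rot: [0.011, 0.152, 0.988, 0.006]
contact_force: [0.9, -0.0, -0.6]
gripper_width: 0.223
```

```bash
python3 -c "
from h import *
go(.4853,.1388,.108,72.55)"
```

```text
t 4.15 tcp [0.4856 0.1395 0.1051] yawY 72.55 tilt [ 0.0244  0.0094 -0.9997] F [ 0.9 -0.  -0.6] d [ 0.  -0.7 -2.9] turn -0.003983164681216067
```

Request:
step_arm:
  steps:
    - [-8, 0, -22, 0]
    - [-12, 0, -22, 0]
    - [-16, 0, -20, 0]
    - [-19, 0, -17, 0]
    - [0, 0, 0, 0]

```text
time: 4.65
tool_pos: [0.5282, 0.126, 0.18]
tool_rot: [-0.002, 0.153, 0.988, 0.01]
contact_force: [1.0, -0.6, 1.7]
gripper_width: 0.218
```

```bash
cat >> h.py <<'E'
O=np.array([.5374,.1224]);TH=np.radians(-17.45);FX=np.array([np.cos(TH),np.sin(TH)]);FY=np.array([-np.sin(TH),np.cos(TH)])
def lev(th,dz=0.019,rad=.15):
    c=O+FX*(.09-rad*np.cos(th))+FY*.0007; go(c[0],c[1],.09+rad*np.sin(th)-dz,72.55)
def infix():
    s=state(); p=s['tool_pos'][:2]-O; print('tcp in fixture',np.round(1000*np.array([p@FX,p@FY,s['tool_pos'][2]]),1),'grip',round(s['gripper_width'],3))
E
python3 -c "
from h import *
infix();lev(.94,.025);lev(1.26,.025)"
```

```text
tcp in fixture [ -9.8   0.7 180. ] grip 0.218
t 4.65 tcp [0.5282 0.126  0.18  ] yawY 72.41 tilt [-0.0019  0.0198 -0.9998] F [ 1.  -0.6  1.7] d [-11.3   0.1  -6.2] turn -0.13736831162214003
t 4.65 tcp [0.5282 0.126  0.18  ] yawY 72.41 tilt [-0.0019  0.0198 -0.9998] F [ 1.  -0.6  1.7] d [-53.7   0.6 -28.2] turn -0.13736831162214003
```

Request:
step_arm:
  steps:
    - [-19, 0, -14, 0]
    - [-21, 0, -11, 0]
    - [-23, 0, -8, 0]
    - [-24, 0, -4, 0]
    - [0, 0, 0, 0]

```text
time: 5.15
tool_pos: [0.6017, 0.1026, 0.2126]
tool_rot: [-0.018, 0.151, 0.988, 0.01]
contact_force: [3.6, 0.5, -2.4]
gripper_width: 0.216
```

```bash
python3 -c "
from h import *
infix();lev(1.48,.021);lev(1.7,.021);lev(1.9,.021)"
```

```text
tcp in fixture [ 67.3   0.4 212.6] grip 0.216
t 5.15 tcp [0.6017 0.1026 0.2126] yawY 72.56 tilt [-0.0325  0.0244 -0.9992] F [ 3.6  0.5 -2.4] d [-8.9  0.3 -6.1] turn 0.007634255736306272
t 5.15 tcp [0.6017 0.1026 0.2126] yawY 72.56 tilt [-0.0325  0.0244 -0.9992] F [ 3.6  0.5 -2.4] d [-41.8   0.3  -6.7] turn 0.007634255736306272
t 5.15 tcp [0.6017 0.1026 0.2126] yawY 72.56 tilt [-0.0325  0.0244 -0.9992] F [ 3.6  0.5 -2.4] d [-71.2   0.2  -1. ] turn 0.007634255736306272
```

Request:
step_arm:
  steps:
    - [-24, 0, -2, 0]
    - [-24, 0, 0, 0]
    - [-16, 0, 3, 0]
    - [-6, 0, 3, 0]
    - [0, 0, 0, 0]

```text
time: 5.65
tool_pos: [0.6627, 0.0833, 0.2064]
tool_rot: [-0.024, 0.149, 0.988, 0.008]
contact_force: [1.2, 1.0, 1.5]
gripper_width: 0.218
```

```bash
python3 -c "
from h import *
infix();lev(1.9,.025)"
```

```text
tcp in fixture [131.2   0.3 206.4] grip 0.218
t 5.65 tcp [0.6627 0.0833 0.2064] yawY 72.8 tilt [-0.0455  0.0225 -0.9987] F [1.2 1.  1.5] d [-7.2  0.4 -0.9] turn 0.25335504368658235
```

Request:
step_arm:
  steps:
    - [-5, 0, 1, 0]
    - [-4, 0, 1, 0]
    - [-3, 0, 1, 0]

```text
time: 5.95
tool_pos: [0.6711, 0.0807, 0.2032]
tool_rot: [-0.027, 0.149, 0.988, 0.007]
contact_force: [-3.0, -0.0, 5.5]
gripper_width: 0.217
```

```bash
python3 -c "
from h import *
infix();lev(1.9,.025)"
```

```text
tcp in fixture [140.1   0.3 203.2] grip 0.217
t 5.95 tcp [0.6711 0.0807 0.2032] yawY 72.87 tilt [-0.0505  0.0223 -0.9985] F [-3.  -0.   5.5] d [ 1.8  0.5 -3.7] turn 0.3218768565356669
```

Request:
step_arm:
  steps:
    - [-5, 0, 1, 0]
    - [0, 0, 0, 0]

```text
time: 6.15
tool_pos: [0.672, 0.0804, 0.2028]
tool_rot: [-0.032, 0.149, 0.988, 0.007]
contact_force: [0.5, -1.0, 2.6]
gripper_width: 0.217
```

```bash
python3 - <<'E'
from h import *
infix();lev(1.9,.025)
im,d,P=cloud('top')
Q=P.reshape(-1,3); Q=Q[~np.isnan(Q[:,0])]
L=np.c_[(Q[:,:2]-O)@FX,(Q[:,:2]-O)@FY,Q[:,2]]*1000
im,d,P=cloud('scene');save(im[160:350,200:480],'s2'); 
E
```

```text
tcp in fixture [1.410e+02 2.000e-01 2.028e+02] grip 0.217
t 6.15 tcp [0.672  0.0804 0.2028] yawY 72.89 tilt [-0.0615  0.0242 -0.9978] F [ 0.5 -1.   2.6] d [ 2.8  0.5 -4. ] turn 0.3430977763433134
```

View pics/s2.png

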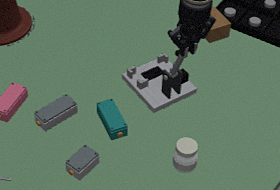

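Request:
step_arm:
  steps:
    - [0, 0, 0, 0]
    - [0, 0, 0, 0]
    - [0, 0, 0, 0]
    - [0, 0, 0, 0]
    - [0, 0, -25, 0]
    - [0, 0, -30, 0]
    - [0, 0, -30, 0]
    - [0, 0, -15, 0]
  claw: 100

```text
time: 7.05
tool_pos: [0.6771, 0.0775, 0.2957]
tool_rot: [-0.035, 0.148, 0.988, 0.007]
contact_force: [-1.0, 0.8, 0.7]
gripper_width: 0.998
```

```bash
python3 -c "
from h import *
infix();go(.432,-.1655,.2,-9.5)"
```

```text
tcp in fixture [146.8  -0.9 295.7] grip 0.998
t 7.05 tcp [0.6771 0.0775 0.2957] yawY 72.92 tilt [-0.0678  0.024  -0.9974] F [-1.   0.8  0.7] d [ 155.7 -304.6  106.3] turn 82.41570648828137
```

Request:
step_arm:
  steps:
    - [10, -38, 0, 0]
    - [19, -40, 5, 0]
    - [20, -40, 14, 0]
    - [20, -40, 16, 0]
    - [20, -40, 16, 0]
    - [20, -40, 16, 0]
    - [20, -40, 16, 0]
    - [20, -30, 10, 0]

```text
time: 7.85
tool_pos: [0.4363, -0.177, 0.2096]
tool_rot: [-0.03, 0.144, 0.989, 0.007]
contact_force: [0.2, -0.7, 0.4]
gripper_width: 1.001
```

```bash
python3 -c "
from h import *
infix();go(.432,-.1655,.2,-9.5);print(state()['joint_pos'])"
```

```text
tcp in fixture [  -6.7 -315.9  209.6] grip 1.001
t 7.85 tcp [ 0.4363 -0.177   0.2096] yawY 73.42 tilt [-0.0564  0.0222 -0.9982] F [ 0.2 -0.7  0.4] d [ 6.8  9.7 10.1] turn 82.91953176807098
[-0.53776642 -0.27104708  1.94870167 -0.0098258   1.52375269 -1.81858006]
```

Request:
step_arm:
  steps:
    - [0, 0, 0, 8.5]
    - [0, 0, 0, 8.5]
    - [0, 0, 0, 8.5]
    - [0, 0, 0, 8.5]
    - [0, 0, 0, 8.5]
    - [0, 0, 0, 8.5]
    - [0, 0, 0, 8.5]
    - [0, 0, 0, 8.5]

```text
time: 8.65
tool_pos: [0.4294, -0.1793, 0.202]
tool_rot: [-0.032, 0.679, 0.733, -0.012]
contact_force: [0.1, 0.3, 0.3]
gripper_width: 1.0
```

```bash
python3 -c "
from h import *
infix();go(.432,-.1655,.2,-9.5);print(state()['joint_pos'])"
```

```text
tcp in fixture [ -12.5 -320.2  202. ] grip 1.0
t 8.65 tcp [ 0.4294 -0.1793  0.202 ] yawY 4.46 tilt [-0.0629  0.0257 -0.9977] F [0.1 0.3 0.3] d [13.5  3.7  2.2] turn 13.964719910329762
[-0.54905972 -0.27433385  1.96435292 -0.01096326  1.51872604 -0.62511741]
```

Request:
step_arm:
  steps:
    - [13, 4, 0, 7]
    - [0, 0, 0, 7]
    - [0, 0, 50, 0]
    - [0, 0, 50, 0]
    - [0, 0, -50, 0]
    - [0, 0, -50, 0]

```text
time: 9.25
tool_pos: [0.4184, -0.1575, 0.1776]
tool_rot: [-0.049, 0.767, 0.64, -0.023]
contact_force: [0.9, -1.0, 1.6]
gripper_width: 0.994
```

```bash
python3 -c "
from h import *
infix();go(.432,-.1655,.2,-9.5);print(state()['joint_pos'])"
```

```text
tcp in fixture [ -29.6 -302.7  177.6] grip 0.994
t 9.25 tcp [ 0.4184 -0.1575  0.1776] yawY -10.26 tilt [-0.0986  0.0464 -0.994 ] F [ 0.9 -1.   1.6] d [ -4.8  12.4 -24. ] turn -0.7602157641979943
[-0.52116421 -0.27238452  2.00589184 -0.00890815  1.51694651 -0.33964255]
```

Request:
step_arm:
  steps:
    - [0, 0, 0, 0]
    - [0, 0, 0, 0]
    - [0, 0, 0, 0]

```text
time: 9.55
tool_pos: [0.4197, -0.1582, 0.18]
tool_rot: [-0.047, 0.767, 0.64, -0.022]
contact_force: [-0.5, 0.2, 0.8]
gripper_width: 0.996
```

```bash
python3 -c "
from h import *
infix();go(.432,-.1655,.2,-9.5);print(state()['joint_pos'])"
```

```text
tcp in fixture [ -28.1 -303.   180. ] grip 0.996
t 9.55 tcp [ 0.4197 -0.1582  0.18  ] yawY -10.26 tilt [-0.0937  0.0436 -0.9946] F [-0.5  0.2  0.8] d [ -4.4  11.3 -21.4] turn -0.7633276981549955
[-0.52110473 -0.27470293  2.00347054 -0.00883629  1.51596213 -0.33972234]
```

Request:
step_arm:
  steps:
    - [0, 0, -50, 0]
    - [0, 0, -50, 0]
    - [0, 0, 50, 0]
    - [0, 0, 50, 0]
    - [0, 0, 0, 0]
    - [0, 0, 0, 0]
    - [0, 0, 0, 0]

```text
time: 10.25
tool_pos: [0.4192, -0.158, 0.1796]
tool_rot: [-0.048, 0.767, 0.64, -0.023]
contact_force: [0.1, -1.3, 0.4]
gripper_width: 1.002
```

```bash
python3 -c "
from h import *
infix();go(.432,-.1655,.2,-9.5);print(state()['joint_pos'])"
```

```text
tcp in fixture [ -28.7 -303.   179.6] grip 1.002
t 10.25 tcp [ 0.4192 -0.158   0.1796] yawY -10.26 tilt [-0.0965  0.0453 -0.9943] F [ 0.1 -1.3  0.4] d [ -4.5  11.8 -21.9] turn -0.7627601144546503
[-0.52131381 -0.27344136  2.00324858 -0.00878997  1.51827977 -0.33984916]
```

```bash
cat >> h.py <<'E'
def gofix(x,y,z,yaw=72.55): 
    c=O+FX*x/1000+FY*y/1000; go(c[0],c[1],z/1000,yaw)
E
python3 -c "
from h import *
gofix(-31.5,-46,120,-17.45)"
```

```text
t 10.25 tcp [ 0.4192 -0.158   0.1796] yawY -10.26 tilt [-0.0965  0.0453 -0.9943] F [ 0.1 -1.3  0.4] d [253.6  35.3  63.2] turn 7.1872398855453525
```

Request:
step_arm:
  steps:
    - [33, 5, 7, 3]
    - [33, 5, 7, 3]
    - [33, 5, 7, 1]
    - [33, 5, 7, 0]
    - [33, 5, 7, 0]
    - [33, 5, 7, 0]
    - [25, 3, 7, 0]
    - [10, 0, 3, 0]
  claw: 42

```text
time: 11.05
tool_pos: [0.5259, 0.0625, 0.1463]
tool_rot: [-0.035, 0.808, 0.588, -0.016]
contact_force: [-0.4, -0.4, 0.0]
gripper_width: 0.424
```

Request:
step_arm:
  steps:
    - [0, 0, 0, 0]
    - [0, 0, 0, 0]

```text
time: 11.25
tool_pos: [0.5274, 0.0628, 0.1487]
tool_rot: [-0.034, 0.807, 0.589, -0.015]
contact_force: [-0.6, 0.4, 0.5]
gripper_width: 0.418
```

```bash
python3 -c "
from h import *
infix();gofix(-31.5,-46,100,-17.45)"
```

```text
tcp in fixture [  8.3 -59.8 148.7] grip 0.418
t 11.25 tcp [0.5274 0.0628 0.1487] yawY -17.77 tilt [-0.0644  0.0367 -0.9972] F [-0.6  0.4  0.5] d [ 12.8 -36.3  51.6] turn -0.32120741448279944
```

Request:
step_arm:
  steps:
    - [6, -18, 12, 0]
    - [6, -18, 12, 0]
    - [0, 0, 12, 0]
    - [0, 0, 12, 0]
    - [0, 0, 8, 0]
    - [0, 0, 0, 0]
    - [0, 0, 0, 0]

```text
time: 11.95
tool_pos: [0.4961, 0.0811, 0.0972]
tool_rot: [-0.031, 0.81, 0.585, -0.013]
contact_force: [0.4, 0.7, 0.0]
gripper_width: 0.422
```

```bash
python3 -c "
from h import *
infix();gofix(-31.5,-46,27,-17.45)"
```

```text
tcp in fixture [-27.  -51.8  97.2] grip 0.422
t 11.95 tcp [0.4961 0.0811 0.0972] yawY -18.25 tilt [-0.0562  0.0346 -0.9978] F [0.4 0.7 0. ] d [ 4.7 -0.  70.5] turn -0.8039141324011041
```

Request:
step_arm:
  steps:
    - [3, 0, 12, -0.5]
    - [2, 0, 12, 0]
    - [0, 0, 12, 0]
    - [0, 0, 12, 0]
    - [0, 0, 8, 0]
    - [0, 0, 4, 0]
    - [0, 0, 0, 0]
    - [0, 0, 0, 0]

```text
time: 12.75
tool_pos: [0.4944, 0.0883, 0.0317]
tool_rot: [-0.031, 0.807, 0.589, -0.013]
contact_force: [-0.6, -1.1, 0.3]
gripper_width: 0.42
```

```bash
python3 -c "
from h import *
infix();gofix(-31.5,-46,27,-17.45)"
```

```text
tcp in fixture [-30.8 -45.4  31.7] grip 0.42
t 12.75 tcp [0.4944 0.0883 0.0317] yawY -17.72 tilt [-0.0572  0.0345 -0.9978] F [-0.6 -1.1  0.3] d [-0.7 -0.4  4.8] turn -0.2654345694546407
```

Positioned well around the guide strip; close gently on it to square the tool against its vertical faces.

Request:
step_arm:
  steps:
    - [0, 0, 2, 0]
    - [0, 0, 0, 0]
    - [0, 0, 0, 0]
    - [0, 0, 0, 0]
    - [0, 0, 0, 0]
    - [0, 0, 0, 0]
  claw: 0

```text
time: 13.35
tool_pos: [0.4927, 0.089, 0.0304]
tool_rot: [-0.032, 0.807, 0.589, -0.014]
contact_force: [-2.1, -0.2, -1.0]
gripper_width: 0.075
```

```bash
python3 -c "
from h import *
infix();gofix(-31.5,-46,27,-17.45);print(state()['ft_torque'])"
```

```text
tcp in fixture [-32.6 -45.2  30.4] grip 0.075
t 13.35 tcp [0.4927 0.089  0.0304] yawY -17.7 tilt [-0.0608  0.0356 -0.9975] F [-2.1 -0.2 -1. ] d [-0.8  1.4  3.3] turn -0.2474937377306361
[-0.12703075 -0.20892149 -0.03170225]
```

Request:
step_arm:
  steps:
    - [0, -6, 0, 0]
    - [0, -6, 0, 0]
    - [0, -6, 0, 0]
    - [0, 0, 0, 0]

```text
time: 13.75
tool_pos: [0.4931, 0.0889, 0.0304]
tool_rot: [-0.012, 0.808, 0.589, 0.004]
contact_force: [-10.4, 4.9, 10.1]
gripper_width: 0.073
```

```bash
python3 -c "
from h import *
infix();gofix(-31.5,-46,27,-17.45);print(state()['ft_torque'])"
```

```text
tcp in fixture [-32.2 -45.2  30.4] grip 0.073
t 13.75 tcp [0.4931 0.0889 0.0304] yawY -17.76 tilt [-0.0079  0.0247 -0.9997] F [-10.4   4.9  10.1] d [-0.9  0.7  3.4] turn -0.3084411490160335
[0.70245029 1.8969462  0.11119179]
```

Request:
step_arm:
  steps:
    - [4, -3, 0, 0]
    - [4, -2, 0, 0]
    - [0, 0, 0, 0]
    - [0, 0, 0, 0]

```text
time: 14.15
tool_pos: [0.4933, 0.0889, 0.0304]
tool_rot: [-0.002, 0.807, 0.59, 0.0]
contact_force: [-0.1, 0.2, -2.9]
gripper_width: 0.069
```

```bash
python3 -c "
from h import *
infix();gofix(-31.5,-46,27,-17.45);print(state()['ft_torque'])"
```

```text
tcp in fixture [-32.1 -45.2  30.4] grip 0.069
t 14.15 tcp [0.4933 0.0889 0.0304] yawY -17.64 tilt [-0.0021  0.0035 -1.    ] F [-0.1  0.2 -2.9] d [-0.8  0.6  3.4] turn -0.18573136592829087
[ 0.16755524 -0.14319436  0.04209395]
```

Request:
step_arm:
  steps:
    - [0, 0, 0, 0]
    - [0, 0, 0, 0]
    - [0, 0, 0, 0]
    - [0, 0, -8, 0]
    - [0, 0, -15, 0]
    - [0, 0, -20, 0]
    - [0, 0, -20, 0]
    - [0, 0, -20, 0]
  claw: 42

```text
time: 14.95
tool_pos: [0.4915, 0.0894, 0.1163]
tool_rot: [-0.004, 0.807, 0.591, -0.002]
contact_force: [1.0, 0.3, -1.0]
gripper_width: 0.42
```

```bash
python3 - <<'E'
from h import *
infix();go(.432,-.1655,.15,-9.5)
L=np.load('w1L.npy')
for sx in(-1,1):
  for sy in (-1,1):
    g=L[(L[:,2]>44)&(L[:,2]<50)&(L[:,0]*sx>10)&(L[:,0]*sx<45)&(L[:,1]*sy>33)&(L[:,1]*sy<75)]
    print(sx,sy,len(g),np.percentile(g,[2,98],axis=0).round(1).tolist())
E
```

```text
tcp in fixture [-33.9 -45.2 116.3] grip 0.42
t 14.95 tcp [0.4915 0.0894 0.1163] yawY -17.55 tilt [-0.0076  0.0033 -1.    ] F [ 1.   0.3 -1. ] d [-261.    19.8  -34.1] turn -8.049123381063524
-1 -1 516 [[-36.1, -65.3, 44.2], [-17.3, -39.7, 46.9]]
-1 1 502 [[-35.8, 41.0, 44.3], [-17.2, 66.3, 47.0]]
1 -1 449 [[15.4, -65.6, 44.1], [34.7, -40.0, 46.9]]
1 1 441 [[15.6, 40.6, 44.2], [34.6, 66.3, 47.0]]
```

Request:
step_arm:
  steps:
    - [-10, 1, -12, -1]
    - [-20, 1, -10, -1]
    - [-28, 2, -5, -1]
    - [-32, 2, -2, -1]
    - [-32, 3, 0, -1]
    - [-32, 3, 0, -1]
    - [-32, 3, 0, -1]
    - [-32, 3, 0, 0]
  claw: 100

```text
time: 15.75
tool_pos: [0.4633, -0.1307, 0.1592]
tool_rot: [0.003, 0.764, 0.645, 0.005]
contact_force: [0.0, 0.4, -0.4]
gripper_width: 1.0
```

```bash
python3 -c "
from h import *
go(.432,-.1655,.14,-9.5)"
```

```text
t 15.75 tcp [ 0.4633 -0.1307  0.1592] yawY -9.68 tilt [ 0.0117  0.001  -0.9999] F [ 0.   0.4 -0.4] d [-39.6 -25.2  18.8] turn -0.1786302537523028
```

Request:
step_arm:
  steps:
    - [-20, -12, 5, 0]
    - [-12, -9, 5, 0]
    - [-4, -4, 3, 0]
    - [0, 0, 0, 0]
    - [0, 0, 0, 0]
    - [0, 0, 0, 0]

```text
time: 16.35
tool_pos: [0.4331, -0.1664, 0.1503]
tool_rot: [0.007, 0.766, 0.643, 0.006]
contact_force: [1.6, 0.6, -1.0]
gripper_width: 1.005
```

```bash
python3 - <<'E'
from m import *
go(.432,-.1655,.03,-9.5)
im,d,P=cloud('wrist');save(im,'w2')
r=rect(P,(.432,-.1655),.075,.034,.05);print(r)
E
```

```text
t 16.35 tcp [ 0.4331 -0.1664  0.1503] yawY -9.93 tilt [ 0.0178 -0.0024 -0.9998] F [ 1.6  0.6 -1. ] d [  0.6  -3.4 120.3] turn -0.4317284459938122
(array([ 431.3, -164.3,  107.8,   46.2,   80.8]), np.float64(0.0397), 11834)
```

View pics/w2.png

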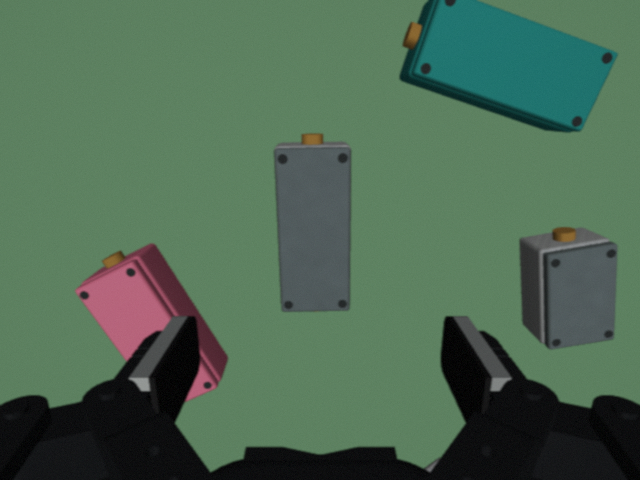

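Request:
step_arm:
  steps:
    - [1, -2, 10, -0.6]
    - [0, -2, 18, 0]
    - [0, 0, 20, 0]
    - [0, 0, 20, 0]
    - [0, 0, 18, 0]
    - [0, 0, 10, 0]
    - [0, 0, 5, 0]
    - [0, 0, 0, 0]
  claw: 85

```text
time: 17.2
tool_pos: [0.4321, -0.1613, 0.0434]
tool_rot: [0.007, 0.759, 0.651, 0.006]
contact_force: [0.1, -0.2, 0.5]
gripper_width: 0.848
```

```bash
python3 -c "
from h import *
go(.4315,-.1645,.010,-9.3)"
```

```text
t 17.2 tcp [ 0.4321 -0.1613  0.0434] yawY -8.79 tilt [ 0.0181 -0.0017 -0.9998] F [ 0.1 -0.2  0.5] d [-3.3 -0.8 33.4] turn 0.5116735861908097
```

Request:
step_arm:
  steps:
    - [-2, -1, 10, 0.4]
    - [-1, 0, 12, 0]
    - [0, 0, 8, 0]
    - [0, 0, 2, 0]
    - [0, 0, 0, 0]

```text
time: 17.7
tool_pos: [0.4328, -0.1653, 0.0106]
tool_rot: [0.008, 0.762, 0.648, 0.007]
contact_force: [-0.1, -0.3, 0.1]
gripper_width: 0.851
```

```bash
python3 -c "
from h import *
go(.4315,-.1645,.010,-9.3)"
```

```text
t 17.7 tcp [ 0.4328 -0.1653  0.0106] yawY -9.22 tilt [ 0.0214 -0.0036 -0.9998] F [-0.1 -0.3  0.1] d [ 0.6 -1.4  0.6] turn 0.08391292959579744
```

Request:
step_arm:
  steps:
    - [0, -1, 0, 0]
    - [0, 0, 0, 0]
    - [0, 0, 0, 0]
    - [0, 0, 0, 0]
    - [0, 0, 0, 0]
    - [0, 0, 0, 0]
  claw: 0

```text
time: 18.3
tool_pos: [0.4319, -0.1653, 0.0113]
tool_rot: [0.009, 0.762, 0.648, 0.007]
contact_force: [0.7, 0.3, -1.4]
gripper_width: 0.549
```

```bash
python3 -c "
from h import *
go(.4315,-.1645,.010,-9.3);infix()"
```

```text
t 18.3 tcp [ 0.4319 -0.1653  0.0113] yawY -9.21 tilt [ 0.022  -0.0042 -0.9997] F [ 0.7  0.3 -1.4] d [ 0.7 -0.5  1.2] turn 0.09376035521734138
tcp in fixture [ -14.4 -306.1   11.3] grip 0.549
```

Request:
step_arm:
  steps:
    - [0, 0, -8, 0]
    - [0, 0, -15, 0]
    - [0, 0, -20, 0]
    - [0, 0, -20, 0]
    - [0, 0, -20, 0]
    - [0, 0, -20, 0]
    - [0, 0, -12, 0]
    - [0, 0, 0, 0]

```text
time: 19.1
tool_pos: [0.4253, -0.1624, 0.1284]
tool_rot: [0.004, 0.762, 0.648, 0.005]
contact_force: [0.2, 0.1, -3.4]
gripper_width: 0.549
```

```bash
python3 -c "
from h import *
gofix(-1.3,0.4,160,-17.45);infix()"
```

```text
t 19.1 tcp [ 0.4253 -0.1624  0.1284] yawY -9.2 tilt [ 0.0134  0.0011 -0.9999] F [ 0.2  0.1 -3.4] d [299.7  64.3 -29.8] turn 8.251578766228107
tcp in fixture [ -21.5 -305.3  128.4] grip 0.549
```

Request:
step_arm:
  steps:
    - [12, 3, -8, 1]
    - [22, 5, -8, 1]
    - [30, 6, -5, 1]
    - [32, 7, -3, 1]
    - [32, 7, -2, 1]
    - [32, 7, 0, 1]
    - [32, 7, 0, 1]
    - [32, 7, 0, 1]

```text
time: 19.9
tool_pos: [0.5214, 0.0498, 0.1466]
tool_rot: [-0.001, 0.809, 0.588, 0.001]
contact_force: [0.4, 0.3, -3.7]
gripper_width: 0.546
```

```bash
python3 -c "
from h import *
gofix(-1.3,0.4,140,-17.45);infix()"
```

```text
t 19.9 tcp [0.5214 0.0498 0.1466] yawY -18.0 tilt [-6.0e-04  3.3e-03 -1.0e+00] F [ 0.4  0.3 -3.7] d [74.4 -8.5  6.8] turn -0.5467782261440135
tcp in fixture [  6.5 -74.1 146.6] grip 0.546
```

Request:
step_arm:
  steps:
    - [24, -3, 2, -0.4]
    - [16, -3, 2, 0]
    - [8, -2, 2, 0]
    - [2, 0, 0, 0]
    - [0, 0, 0, 0]
    - [0, 0, 0, 0]
    - [0, 0, 0, 0]

```text
time: 20.6
tool_pos: [0.5263, 0.1034, 0.133]
tool_rot: [-0.005, 0.806, 0.592, -0.004]
contact_force: [-0.0, -0.1, -4.2]
gripper_width: 0.546
```

```bash
python3 - <<'E'
from h import *
gofix(-1.3,0.4,100,-17.45);infix()
for n in ('wrist','top'):
    im,d,P=cloud(n)
    if n=='wrist': save(im,'w3')
    Q=P.reshape(-1,3); rgb=im.reshape(-1,3)
    L=np.c_[(Q[:,:2]-O)@FX,(Q[:,:2]-O)@FY,Q[:,2]]*1000
    np.savez(n+'3.npz',L=L,im=im)
    for z in range(120,190,10):
        l=L[(L[:,2]>z)&(L[:,2]<z+10)&(abs(L[:,0])<40)&(abs(L[:,1])<80)]
        if len(l)>30: print(n,z,len(l),np.percentile(l,[1,50,99],axis=0).round(1).tolist())
E
```

```text
t 20.6 tcp [0.5263 0.1034 0.133 ] yawY -17.4 tilt [-0.0122  0.0023 -0.9999] F [-0.  -0.1 -4.2] d [21.9  4.  33. ] turn 0.052331224221461525
tcp in fixture [ -4.9 -21.4 133. ] grip 0.546
wrist 120 185 [[-28.0, 33.4, 124.0], [2.7, 34.2, 127.6], [17.5, 34.4, 130.0]]
wrist 130 527 [[-32.1, -10.2, 130.1], [-4.7, 34.2, 135.6], [24.2, 40.3, 140.0]]
wrist 140 2150 [[-39.4, -14.3, 140.3], [-4.5, 34.3, 145.7], [31.2, 40.3, 149.9]]
wrist 150 3652 [[-39.3, -48.1, 150.2], [5.6, 19.5, 157.0], [31.7, 34.3, 160.0]]
wrist 160 38503 [[-30.4, -52.5, 160.1], [-4.9, -6.1, 161.6], [22.2, 32.5, 167.9]]
wrist 170 2446 [[-39.1, -30.9, 170.2], [19.0, -13.1, 173.3], [38.7, -7.0, 179.9]]
wrist 180 4872 [[-39.4, -31.3, 180.2], [30.0, -9.3, 187.0], [39.9, -7.0, 189.9]]
top 150 39 [[-31.2, -76.5, 150.9], [-1.6, -75.0, 157.7], [19.3, -42.2, 160.0]]
top 160 144 [[-25.4, -75.5, 160.1], [-0.9, -68.1, 162.2], [18.3, -57.8, 165.5]]
```

View pics/w3.png

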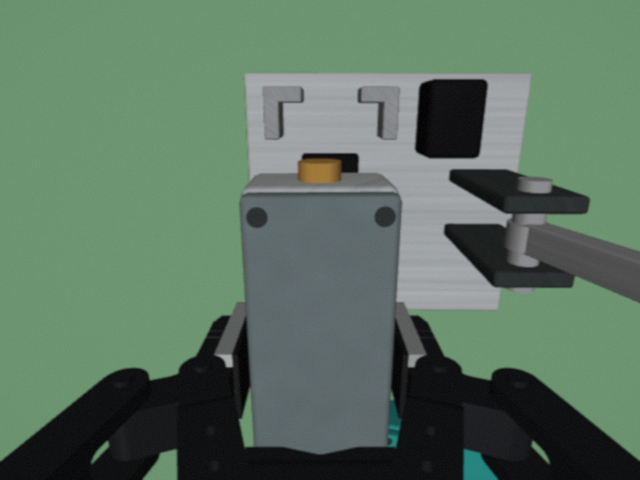

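```bash
python3 - <<'E'
from h import *
L=np.load('wrist3.npz')['L']
for sx in(-1,1):
    g=L[(L[:,2]>44)&(L[:,2]<49)&(L[:,0]*sx>10)&(L[:,0]*sx<45)&(L[:,1]>33)&(L[:,1]<75)]
    print(sx,len(g),np.percentile(g,[1,2,98,99],axis=0).round(1).tolist())
for y in (-20,-10,0,10,20,30):
    b=L[(abs(L[:,1]-y)<3)&(L[:,2]>159.5)&(L[:,2]<165)&(abs(L[:,0])<45)]
    if len(b): print(y,b[:,0].min(),b[:,0].max(),b[:,0].min()/2+b[:,0].max()/2, np.polyfit(b[:,0],b[:,2],1))
E
```

```text
-1 1181 [[-35.8, 41.0, 44.2], [-35.6, 41.3, 44.3], [-16.8, 67.2, 47.2], [-16.3, 67.3, 47.4]]
1 1189 [[15.4, 40.7, 44.1], [15.8, 41.1, 44.2], [34.6, 67.2, 47.1], [34.7, 67.2, 47.3]]
-20 -28.119973942554235 19.089513857394383 -4.515230042579926 [-2.75852034e-02  1.61444316e+02]
-10 -34.65794536517367 25.661986275825026 -4.497979544674321 [-1.83996174e-02  1.61574407e+02]
0 -27.28580746955937 18.410988446992118 -4.437409511283626 [-3.27934715e-02  1.61371899e+02]
10 -27.360506300760896 18.40832750695542 -4.476089396902738 [-3.17900948e-02  1.61353102e+02]
20 -27.226021834966584 18.477441541372905 -4.37429014679684 [-3.10469471e-02  1.61374202e+02]
30 -27.30617975341798 18.426709306913367 -4.439735223252306 [-2.99344809e-02  1.61260634e+02]
```

Request:
step_arm:
  steps:
    - [9, 2, 3, 0]
    - [9, 1, 6, 0]
    - [3, 0, 10, 0]
    - [0, 0, 12, 0]
    - [0, 0, 12, 0]
    - [0, 0, 12, 0]
    - [0, 0, 6, 0]
    - [0, 0, 0, 0]

```text
time: 21.5
tool_pos: [0.5346, 0.1239, 0.0652]
tool_rot: [-0.005, 0.806, 0.592, -0.005]
contact_force: [-1.1, -0.6, -4.8]
gripper_width: 0.545
```

```bash
python3 -c "
from h import *
gofix(-1.3,-0.1,60,-17.45);infix()"
```

```text
t 21.5 tcp [0.5346 0.1239 0.0652] yawY -17.44 tilt [-0.0143  0.0021 -0.9999] F [-1.1 -0.6 -4.8] d [-0.7  1.9  5.2] turn 0.007271481882582975
tcp in fixture [-3.1  0.6 65.2] grip 0.545
```

Request:
step_arm:
  steps:
    - [-1, 2, 4, 0]
    - [0, 0, 0, 0]
    - [0, 0, 0, 0]

```text
time: 21.8
tool_pos: [0.5368, 0.122, 0.0613]
tool_rot: [-0.005, 0.806, 0.592, -0.005]
contact_force: [-1.1, 0.4, -3.6]
gripper_width: 0.55
```

```bash
python3 -c "
from h import *
gofix(-1.3,-0.1,50,-17.45);infix()"
```

```text
t 21.8 tcp [0.5368 0.122  0.0613] yawY -17.47 tilt [-0.0134  0.0021 -0.9999] F [-1.1  0.4 -3.6] d [ 0.5 -0.7 11.3] turn -0.015332725804341862
tcp in fixture [-0.5 -0.5 61.3] grip 0.55
```

Lower slowly into the guides, watching force.

Request:
step_arm:
  steps:
    - [0, -0.7, 5, 0]
    - [0, 0, 5, 0]
    - [0, 0, 4, 0]
    - [0, 0, 0, 0]

```text
time: 22.2
tool_pos: [0.5369, 0.1223, 0.0475]
tool_rot: [-0.004, 0.806, 0.591, -0.004]
contact_force: [0.1, 1.1, -3.8]
gripper_width: 0.545
```

```bash
python3 -c "
from h import *
gofix(-1.3,-0.1,40,-17.45);infix()"
```

```text
t 22.2 tcp [0.5369 0.1223 0.0475] yawY -17.47 tilt [-0.0107  0.0024 -0.9999] F [ 0.1  1.1 -3.8] d [ 0.1 -0.8  7.6] turn -0.023165206255441717
tcp in fixture [-0.4 -0.2 47.5] grip 0.545
```

Request:
step_arm:
  steps:
    - [0, -0.7, 3, 0]
    - [0, 0, 3, 0]
    - [0, 0, 1, 0]
    - [0, 0, 0, 0]

```text
time: 22.6
tool_pos: [0.536, 0.1226, 0.0398]
tool_rot: [-0.004, 0.806, 0.592, -0.004]
contact_force: [0.0, 0.2, -4.3]
gripper_width: 0.545
```

Request:
step_arm:
  steps:
    - [0, 0, 2, 0]
    - [0, 0, 1, 0]

```text
time: 22.8
tool_pos: [0.5365, 0.1227, 0.038]
tool_rot: [-0.004, 0.806, 0.592, -0.004]
contact_force: [-5.6, -0.4, 6.1]
gripper_width: 0.549
```

Request:
step_arm:
  steps:
    - [0, 0, 1, 0]
    - [0, 0, 1, 0]

```text
time: 23.0
tool_pos: [0.5371, 0.1227, 0.038]
tool_rot: [-0.004, 0.806, 0.592, -0.003]
contact_force: [-4.6, -0.1, 5.7]
gripper_width: 0.551
```

Request:
step_arm:
  steps:
    - [0, 0, 0, 0]
    - [0, 0, 0, 0]
    - [0, 0, 0, 0]
    - [0, 0, -5, 0]
    - [0, 0, -10, 0]
    - [0, 0, -15, 0]
    - [0, 0, -18, 0]
    - [0, 0, -18, 0]
  claw: 78

```text
time: 23.8
tool_pos: [0.5383, 0.1226, 0.1075]
tool_rot: [-0.003, 0.806, 0.592, -0.002]
contact_force: [0.9, 0.5, 0.1]
gripper_width: 0.782
```

Request:
step_arm:
  steps:
    - [-12, 0, -12, 0]
    - [-18, 0, -10, 0]
    - [-18, 0, -8, 0]
    - [-10, 0, 0, 0]
    - [0, 0, 0, 0]
    - [0, 0, 0, 0]

```text
time: 24.4
tool_pos: [0.5254, 0.0662, 0.1507]
tool_rot: [0.001, 0.806, 0.592, 0.005]
contact_force: [-0.1, -0.1, 0.0]
gripper_width: 0.776
```

```bash
python3 - <<'E'
from h import *
gofix(137,0.7,290,72.55);infix()
im,d,P=cloud('wrist');save(im,'w4')
L=np.c_[(P.reshape(-1,3)[:,:2]-O)@FX,(P.reshape(-1,3)[:,:2]-O)@FY,P.reshape(-1,3)[:,2]]*1000
l=L[(L[:,2]>60)&(L[:,2]<80)&(abs(L[:,0])<40)&(abs(L[:,1])<70)]
print(np.percentile(l,[1,50,99],axis=0).round(1).tolist(), cv2.minAreaRect(l[:,:2].astype(np.float32)))
A=np.c_[l[:,:2],np.ones(len(l))];print(np.linalg.lstsq(A,l[:,2],rcond=None)[0])
E
```

```text
t 24.4 tcp [0.5254 0.0662 0.1507] yawY -17.41 tilt [ 0.0093  0.0036 -0.9999] F [-0.1 -0.1  0. ] d [  58.7  132.8 -137.9] turn -89.96296892264314
tcp in fixture [  5.4 -57.2 150.7] grip 0.776
[[-23.3, -51.1, 64.3], [-0.9, 6.6, 66.1], [21.5, 53.7, 67.7]] ((-0.9754199981689453, 0.8469123840332031), (107.6456069946289, 46.22727966308594), 89.96011352539062)
[-9.41982738e-04  2.10987574e-04  6.60443659e+01]
```

View pics/w4.png

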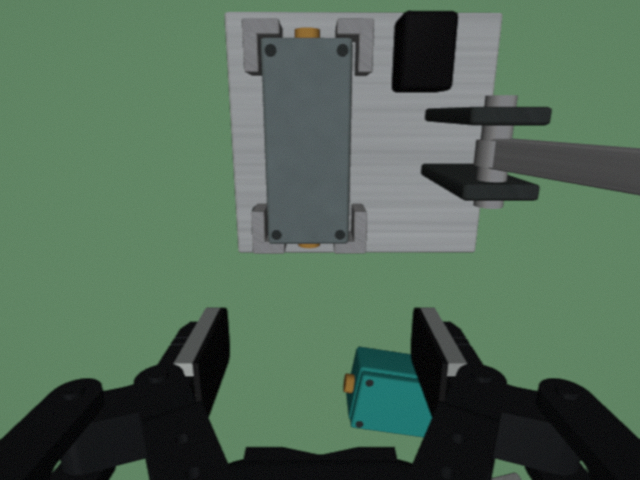

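Request:
step_arm:
  steps:
    - [0, 0, -12, -8]
    - [0, 0, -20, -8.5]
    - [0, 0, -22, -8.5]
    - [0, 0, -22, -8.5]
    - [0, 0, -22, -8.5]
    - [0, 0, -22, -8.5]
    - [0, 0, -12, -8.5]
    - [0, 0, 0, -8.5]
  claw: 100

```text
time: 25.25
tool_pos: [0.5224, 0.0711, 0.2804]
tool_rot: [-0.003, 0.332, 0.943, 0.002]
contact_force: [-0.1, -0.3, 0.5]
gripper_width: 0.997
```

Request:
step_arm:
  steps:
    - [0, 0, 0, -8.5]
    - [0, 0, 0, -8.5]
    - [0, 0, 0, -4]
    - [0, 0, 0, 0]

```text
time: 25.65
tool_pos: [0.5226, 0.074, 0.2789]
tool_rot: [-0.004, 0.15, 0.989, 0.003]
contact_force: [-0.1, -0.3, 0.0]
gripper_width: 1.001
```

```bash
python3 -c "
from h import *
gofix(138,0.7,295,72.55);infix()"
```

```text
t 25.65 tcp [0.5226 0.074  0.2789] yawY 72.7 tilt [-0.0077  0.0068 -0.9999] F [-0.1 -0.3  0. ] d [-137.6   51.1  -17.2] turn 0.1523271197495859
tcp in fixture [  0.4 -50.7 278.9] grip 1.001
```

Request:
step_arm:
  steps:
    - [-10, 6, -8, 0]
    - [-20, 8, -6, 0]
    - [-25, 9, -4, 0]
    - [-25, 9, 0, 0]
    - [-25, 9, 0, 0]
    - [-18, 7, 0, 0]
    - [-10, 3, 0, 0]
    - [-3, 0, 0, 0]

```text
time: 26.45
tool_pos: [0.6718, 0.0862, 0.2899]
tool_rot: [-0.009, 0.155, 0.988, 0.003]
contact_force: [-1.0, -0.6, 0.0]
gripper_width: 1.001
```

Request:
step_arm:
  steps:
    - [0, 0, 0, 0]
    - [0, 0, 0, 0]

```text
time: 26.65
tool_pos: [0.671, 0.0864, 0.2891]
tool_rot: [-0.01, 0.155, 0.988, 0.002]
contact_force: [-1.1, 0.8, 0.5]
gripper_width: 0.997
```

```bash
python3 -c "
from h import *
gofix(138,0.5,208,72.55);infix()"
```

```text
t 26.65 tcp [0.671  0.0864 0.2891] yawY 72.17 tilt [-0.0188  0.0077 -0.9998] F [-1.1  0.8  0.5] d [-1.4 -5.4 81.1] turn -0.3750079878120971
tcp in fixture [138.3   5.7 289.1] grip 0.997
```

Request:
step_arm:
  steps:
    - [-1, -5, 10, 0.3]
    - [0, 0, 18, 0]
    - [0, 0, 18, 0]
    - [0, 0, 18, 0]
    - [0, 0, 10, 0]
    - [0, 0, 5, 0]
    - [0, 0, 0, 0]

```text
time: 27.35
tool_pos: [0.6645, 0.081, 0.2021]
tool_rot: [-0.012, 0.158, 0.987, 0.002]
contact_force: [0.0, -0.1, 0.1]
gripper_width: 1.0
```

```bash
python3 -c "
from h import *
gofix(138,0.5,208,72.55);infix()"
```

```text
t 27.35 tcp [0.6645 0.081  0.2021] yawY 71.77 tilt [-0.0221  0.0077 -0.9997] F [ 0.  -0.1  0.1] d [-4.2  1.9 -6. ] turn -0.7815321596173703
tcp in fixture [133.7  -1.3 202.1] grip 1.0
```

Request:
step_arm:
  steps:
    - [-2, 1.5, -5, -0.7]
    - [0, 0, 0, 0]
    - [0, 0, 0, 0]
    - [0, 0, 0, 0]
    - [0, 0, 0, 0]
    - [0, 0, 0, 0]
    - [0, 0, 0, 0]
  claw: 0

```text
time: 28.05
tool_pos: [0.6687, 0.0813, 0.2112]
tool_rot: [-0.009, 0.152, 0.988, 0.002]
contact_force: [-0.3, 0.4, -0.3]
gripper_width: 0.222
```

```bash
python3 -c "
from h import *
gofix(138,0.5,208,72.55);infix()"
```

```text
t 28.05 tcp [0.6687 0.0813 0.2112] yawY 72.51 tilt [-0.0171  0.0066 -0.9998] F [-0.3  0.4 -0.3] d [-0.5  0.4  3.2] turn -0.03563188527459715
tcp in fixture [1.375e+02 1.000e-01 2.112e+02] grip 0.222
```

Request:
step_arm:
  steps:
    - [12, 0, -4, 0]
    - [20, 0, -4, 0]
    - [23, 0, -1, 0]
    - [23, 0, 2, 0]
    - [22, 0, 5, 0]
    - [0, 0, 0, 0]

```text
time: 28.65
tool_pos: [0.5781, 0.1099, 0.2126]
tool_rot: [0.003, 0.153, 0.988, 0.001]
contact_force: [-1.7, 1.0, -1.7]
gripper_width: 0.217
```

```bash
python3 -c "
from h import *
infix();lev(1.4,.021);lev(1.25,.021);lev(1.1,.021)"
```

```text
tcp in fixture [ 42.6   0.3 212.6] grip 0.217
t 28.65 tcp [0.5781 0.1099 0.2126] yawY 72.41 tilt [ 0.0067  0.0019 -1.    ] F [-1.7  1.  -1.7] d [-22.    0.5  -4.1] turn -0.1400929113966356
t 28.65 tcp [0.5781 0.1099 0.2126] yawY 72.41 tilt [ 0.0067  0.0019 -1.    ] F [-1.7  1.  -1.7] d [-0.1  0.4  1.3] turn -0.1400929113966356
t 28.65 tcp [0.5781 0.1099 0.2126] yawY 72.41 tilt [ 0.0067  0.0019 -1.    ] F [-1.7  1.  -1.7] d [20.7  0.3  9.8] turn -0.1400929113966356
```

Request:
step_arm:
  steps:
    - [20, 0, 9, 0]
    - [20, 0, 12, 0]
    - [19, 0, 16, 0]
    - [15, 0, 18, 0]
    - [0, 0, 0, 0]

```text
time: 29.15
tool_pos: [0.5174, 0.1291, 0.1679]
tool_rot: [0.017, 0.154, 0.988, 0.0]
contact_force: [6.5, -0.8, -9.9]
gripper_width: 0.215
```

```bash
python3 -c "
from h import *
infix();lev(.6,.021);lev(.4,.021);lev(.25,.021);lev(.15,.021)"
```

```text
tcp in fixture [-21.1   0.4 167.9] grip 0.215
t 29.15 tcp [0.5174 0.1291 0.1679] yawY 72.29 tilt [ 0.0334 -0.0049 -0.9994] F [ 6.5 -0.8 -9.9] d [13.2  0.1 13.8] turn -0.261881915216037
t 29.15 tcp [0.5174 0.1291 0.1679] yawY 72.29 tilt [ 0.0334 -0.0049 -0.9994] F [ 6.5 -0.8 -9.9] d [28.4 -0.1 39.6] turn -0.261881915216037
t 29.15 tcp [0.5174 0.1291 0.1679] yawY 72.29 tilt [ 0.0334 -0.0049 -0.9994] F [ 6.5 -0.8 -9.9] d [36.3 -0.2 60.6] turn -0.261881915216037
t 29.15 tcp [0.5174 0.1291 0.1679] yawY 72.29 tilt [ 0.0334 -0.0049 -0.9994] F [ 6.5 -0.8 -9.9] d [39.8 -0.3 75.2] turn -0.261881915216037
```

Request:
step_arm:
  steps:
    - [11, 0, 13, 0]
    - [10, 0, 15, 0]
    - [8, 0, 16, 0]
    - [4, 0, 10, 0]
    - [0, 0, 0, 0]
    - [0, 0, 0, 0]

```text
time: 29.75
tool_pos: [0.4954, 0.1361, 0.1226]
tool_rot: [0.023, 0.155, 0.988, -0.001]
contact_force: [-3.5, -1.2, 3.7]
gripper_width: 0.22
```

```bash
python3 -c "
from h import *
infix();lev(.25,.021);lev(.15,.021)"
```

```text
tcp in fixture [-44.1   0.5 122.6] grip 0.22
t 29.75 tcp [0.4954 0.1361 0.1226] yawY 72.14 tilt [ 0.0443 -0.0099 -0.999 ] F [-3.5 -1.2  3.7] d [11.9  0.1 15.9] turn -0.4113157358622601
t 29.75 tcp [0.4954 0.1361 0.1226] yawY 72.14 tilt [ 0.0443 -0.0099 -0.999 ] F [-3.5 -1.2  3.7] d [15.6  0.  30.5] turn -0.4113157358622601
```

Request:
step_arm:
  steps:
    - [0, 0, 0, 0]
    - [0, 0, 0, 0]
    - [0, 0, 0, 0]
    - [0, 0, -10, 0]
    - [0, 0, -18, 0]
    - [0, 0, -18, 0]
    - [0, 0, -10, 0]
    - [0, 0, 0, 0]
  claw: 80

```text
time: 30.55
tool_pos: [0.4951, 0.1373, 0.1841]
tool_rot: [0.024, 0.155, 0.988, 0.0]
contact_force: [0.5, -0.7, -0.3]
gripper_width: 0.803
```

Request:
step_arm:
  steps:
    - [6, 0, 0, 0]
    - [6, 0, 0, 0]
    - [2, 0, 0, 0]
    - [0, 0, 0, 0]
    - [0, 0, 0, 0]
    - [0, 0, 0, 0]
  claw: 0

```text
time: 31.15
tool_pos: [0.4787, 0.142, 0.1803]
tool_rot: [0.022, 0.155, 0.988, -0.0]
contact_force: [0.1, -0.1, -0.5]
gripper_width: -0.004
```

```bash
python3 - <<'E'
from h import *
gofix(-58,0.5,97,72.55);infix()
im,d,P=cloud('top')
Q=P.reshape(-1,3);L=np.c_[(Q[:,:2]-O)@FX,(Q[:,:2]-O)@FY,Q[:,2]]*1000
l=L[(abs(L[:,1])<6)&(L[:,2]>90)&(L[:,0]>-10)&(L[:,0]<60)&(L[:,2]<150)];print(len(l),np.polyfit(l[:,0],l[:,2],1) if len(l)>5 else '')
E
```

```text
t 31.15 tcp [0.4787 0.142  0.1803] yawY 72.21 tilt [ 0.0434 -0.0078 -0.999 ] F [ 0.1 -0.1 -0.5] d [-0.2 -1.  83.4] turn -0.3398686263453783
tcp in fixture [-61.8   1.1 180.3] grip -0.004
182 [ -0.44765294 137.0434651 ]
```

Request:
step_arm:
  steps:
    - [0, -0.5, 8, 0]
    - [0, 0, 10, 0]
    - [0, 0, 10, 0]
    - [0, 0, 10, 0]
    - [0, 0, 10, 0]

```text
time: 31.7
tool_pos: [0.4819, 0.1411, 0.13]
tool_rot: [0.023, 0.155, 0.988, -0.0]
contact_force: [-0.9, 0.2, 1.4]
gripper_width: 0.001
```

```bash
python3 -c "
from h import *
gofix(-60,0.5,97,72.55);infix()"
```

```text
t 31.7 tcp [0.4819 0.1411 0.13  ] yawY 72.19 tilt [ 0.0456 -0.0072 -0.9989] F [-0.9  0.2  1.4] d [ 3.  -0.9 32.9] turn -0.3649334677605651
tcp in fixture [-58.5   1.2 130. ] grip 0.001
```

Lever is following (force ~1.5 N). Continue, slower near contact.

Request:
step_arm:
  steps:
    - [1, -1, 8, 0]
    - [1, 0, 8, 0]
    - [1, 0, 5, 0]
    - [0, 0, 3, 0]

```text
time: 32.1
tool_pos: [0.4785, 0.1407, 0.1014]
tool_rot: [0.022, 0.155, 0.988, -0.0]
contact_force: [-1.2, 0.7, 0.9]
gripper_width: -0.0
```

```bash
python3 -c "
from h import *
gofix(-60,0.5,97,72.55);infix()"
```

```text
t 32.1 tcp [0.4785 0.1407 0.1014] yawY 72.18 tilt [ 0.0424 -0.0075 -0.9991] F [-1.2  0.7  0.9] d [-1.5  0.6  4.5] turn -0.36812278984970703
tcp in fixture [-61.6  -0.2 101.4] grip -0.0
```

Request:
step_arm:
  steps:
    - [0, 0, 2, 0]
    - [0, 0, 1, 0]

```text
time: 32.3
tool_pos: [0.4784, 0.1408, 0.0979]
tool_rot: [0.021, 0.155, 0.988, -0.0]
contact_force: [-1.3, 0.6, 1.7]
gripper_width: 0.002
```

Request:
step_arm:
  steps:
    - [0, 0, 1, 0]
    - [0, 0, 1, 0]

```text
time: 32.5
tool_pos: [0.4785, 0.1408, 0.0965]
tool_rot: [0.021, 0.155, 0.988, -0.0]
contact_force: [-4.0, -1.3, 5.7]
gripper_width: 0.004
```

Request:
step_arm:
  steps:
    - [0, 0, 1, 0]

```text
time: 32.6
tool_pos: [0.4785, 0.1408, 0.0963]
tool_rot: [0.021, 0.155, 0.988, -0.001]
contact_force: [-4.5, 0.3, 7.6]
gripper_width: -0.002
```

Request:
step_arm:
  steps:
    - [0, 0, 1, 0]

```text
time: 32.7
tool_pos: [0.4785, 0.1409, 0.0963]
tool_rot: [0.02, 0.155, 0.988, -0.001]
contact_force: [-5.5, -0.2, 8.0]
gripper_width: -0.001
```

Request:
step_arm:
  steps:
    - [0, 0, 1, 0]

```text
time: 32.8
tool_pos: [0.4785, 0.1408, 0.0963]
tool_rot: [0.02, 0.155, 0.988, -0.001]
contact_force: [-4.0, -1.0, 7.1]
gripper_width: 0.002
```

Request:
step_arm:
  steps:
    - [0, 0, 1.4, 0]
    - [0, 0, 1.4, 0]

```text
time: 33.0
tool_pos: [0.4785, 0.1409, 0.0961]
tool_rot: [0.019, 0.155, 0.988, -0.001]
contact_force: [-6.4, -0.9, 9.8]
gripper_width: -0.001
```

Request:
step_arm:
  steps:
    - [0, 0, -5, 0]
    - [0, 0, -12, 0]
    - [0, 0, -18, 0]
    - [0, 0, -20, 0]
    - [0, 0, -20, 0]
    - [0, 0, -10, 0]
    - [0, 0, 0, 0]
    - [0, 0, 0, 0]

```text
time: 33.8
tool_pos: [0.4763, 0.1414, 0.1877]
tool_rot: [0.022, 0.155, 0.988, -0.001]
contact_force: [0.1, 0.4, 0.1]
gripper_width: -0.001
```

```bash
python3 - <<'E'
from m import *
infix();print(state()['time'],state()['contact_force'])
im,d,P=cloud('wrist');save(im,'w5')
for n in ('wrist','top'):
    im,d,P=cloud(n)
    Q=P.reshape(-1,3);L=np.c_[(Q[:,:2]-O)@FX,(Q[:,:2]-O)@FY,Q[:,2]]*1000
    l=L[(abs(L[:,1])<5)&(L[:,2]>85)&(L[:,0]>-5)&(L[:,0]<60)&(L[:,2]<130)];print(n,len(l),np.polyfit(l[:,0],l[:,2],1) if len(l)>5 else '')
    if n=='top':
        print('short',rect(P,(.596,-.238),.07,.033,.047),'teal',rect(P,(.56,-.08),.08,.033,.047))
E
```

```text
tcp in fixture [-64.   -0.2 187.7] grip -0.001
33.8 [0.14367005 0.39596661 0.1037673 ]
wrist 0 
top 134 [1.08197779e-02 9.46260621e+01]
short (array([ 601.9, -241.3,   47. ,   72.6,    0. ]), np.float64(0.0401), 615) teal (array([561.9, -85.8,  46.1, 108.5,  62.8]), np.float64(0.0403), 921)
```

View pics/w5.png

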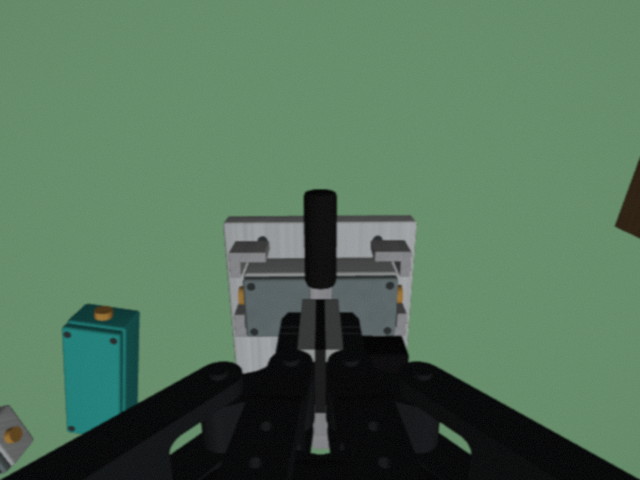

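```bash
python3 -c "
from plant import *
print(job_done())"
```

```text
the job is handed in; nothing more can be done
None
```

The long box is clamped in the fixture, and I handed the job in at about 34 s of the 70 s allowed.

- **Lever open:** I swung it back until it stopped against its rest. A further 5 mm push moved it less than 1 mm.
- **Box in the bed:** I laid the long grey box between the corner guides and let go. The wrist camera then showed it flat, within about 1 mm of the bed's centre, with its lid at 66 mm.
- **Clamping:** I brought the lever back over and pressed the grip with shut fingers until the upward force reached 9.8 N. That should put roughly 13 N on the foot, well under the 45 N that crushes the lid.

**Last checks:**
- The gripper is clear, with its force reading near zero.
- The top camera puts the lever at about -0.01 rad, close to the -0.02 rad expected from the lid height.
- The short box and the turquoise one are within 1 mm of where they started. I did not re-measure the pink box, carton, jar or screwdriver.
- Whether the foot still bears with over 5 N after I let go could not be measured directly.

**Problem on the way:** the arm's moves let the tool lean by up to about 6°. I shut the fingers on one fixed corner guide and squared the tool up against it (forces about 15 N). A lean of about 1° remained when I picked up the box, and about 2.5° when I pressed the lever. The guide grip and the cameras disagreed by about 1 mm on the bed's centre, so I aimed between them.

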